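# Lock the free-spinning tube rotator head and tighten its wing nut

## Task

The round head of the tube rotator is loose: its wing nut needs tightening, but the head just spins along with the nut. Turn the head until one of its four rim notches faces the lock bolt, slide the bolt fully home into the notch to brace the head, then turn the wing nut clockwise until it stops, snug. Leave the bolt home and do not knock the other things on the bench about.

Things in the scene. Friction and masses are not known exactly. Their poses are not given: they have to be found in the camera images.
- rotator: Tube rotator, fixed to the table: white foot 190x170x34 mm with a fixed dial and switch in front, white housing with a face sloping 30 deg. Origin on the table under the foot, z up, the face looks up and to -x. The head's spin axis points out along (-0.5, 0, 0.866) through (0, 0, 135 mm), the underside of the head; 'height' below is along the axis from there, 'radius' square to it.
- head (a joint): Angle (rad) of the round aluminium head, positive counterclockwise seen on its face; at 0 and every multiple of pi/2 a notch faces the bolt. Disc of radius 72 mm, height 0 to 10 mm, balanced, spins without end and nearly without friction, taking the nut along. Four rim notches 90 deg apart, 15 mm wide, 14 mm deep, open outward. Starts 0.25 to 0.79 rad from the nearest alignment.
- notch (a point): Outer middle of the notch that faces the bolt at head = 0: radius 72 mm, height 10 mm; turns with the head. z is the spin axis outward, y points radially out through this notch.
- wing (a joint): Angle (rad) of the black wing nut relative to the head, growing as it is turned clockwise (tightened). A firm stop at 1.9 is snug; 1.75 counts. Starts at 0.7 to 1.1. Its friction (0.15 N m) is far above the head's (0.006 N m): with the head unbraced both turn together and this value stays.
- wing_grip (a point): Centre of the wing nut's grip, on the spin axis, height 34 mm. x runs along the wing, z is the spin axis outward. The wing is an upright bar 52 mm long, 11 mm thick, from height 20 to 48 mm, with a round 28 mm collar below it.
- bolt (a joint): Travel (m) of the lock bolt toward the spin axis: 0 fully out, 0.017 home at its stop, locking from 0.013. A level round-nosed 12 mm bar sliding along -y of rotator at height 5 mm in a fixed grey bracket (to radius 140 mm; straps 14 mm high). Nose at radius 77 mm when out; on plain rim it stops near 0.005; it centres a notch up to 3 mm off. Starts at 0 to 0.003, stays put (2 N friction).
- bolt_post (a point): On the axis of the black round post that stands on the bolt, at height 30 mm, radius 112 mm with the bolt out. Post 13 mm in diameter (18 mm at the cap), height 8 to 52 mm, parallel to the spin axis. y points radially outward, z along the spin axis outward. Push the post toward the head (-y) to slide the bolt in.
- oil_bottle: Bystander: small bottle 30 mm in diameter, 62 mm tall with a cap, upright beside the rotator; origin at its foot.
- stain_bottle_1: Bystander: dropper bottle 36 mm in diameter, 105 mm tall, upright; origin at its foot.
- timer: Bystander: flat bench timer 62x62x18 mm; origin under its centre.
- marker_black: Bystander: marker pen 138 mm long, 12 mm thick, lying; origin under its centre.
- tube_rack: Bystander: rack with small tubes 44x150x42 mm; origin under its centre.

How it is judged:
By the outcome, as a careful person would: the job done as asked, in the order asked, and still so for the second after the job is handed in, with the robot touching nothing.
It also fails if it takes over 50 s, if anything falls off the work surface, if the arm or the gripper's body presses on something with over 40 N, if the wrist force passes 120 N, or if a joint passes its speed limit or range.

## Robot

A 6-joint arm with a two-finger parallel gripper is mounted at the origin on a cart in front of the work surface, level with it; the furniture and walls round the work are solid. World frame = base frame: x ahead of the robot, y to its left, z up, the work surface at z = 0. Lengths are in m, angles in rad, forces in N, time in s.
With the tool pointing down it reaches from about 0.225 to 0.875 m from the base axis. Payload 3.4 kg.
Tool frame: the origin (TCP) lies at the very end of the fingers, on their centre line; the grasp point (between the pads) lies 19 mm behind it; z points along the fingers, y is the line along which they close (so a half turn about z gives the same grasp; the last joint's range is limited). The gripper opens to 85 mm and grips with 20 to 120 N. Pads are 22 mm wide; open, the fingers measure 114 mm over their backs; the gripper's body (76 mm by 85 mm) begins 54 mm behind the grasp point. The pads swing forward as they close: fully open they stand 13 mm farther back than shut.
Start: joints at [1.055, 0.276, 1.505, -0, 1.361, -0.121], TCP at [0.221, 0.531, 0.195] pointing down, gripper open.
Joint ranges: [-2.89, 2.89], [-0.75, 2.08], [0.22, 2.7], [-1.18, 4.32], [0.11, 2.71], [-2.7, 2.7]. Speed limits (rad/s): [2.57, 2.57, 3.14, 3.14, 3.14, 3.14].

## Interface

Orientations are given as a unit quaternion [w, x, y, z].
In Python, from rig import manip gives the robot as it stands. The module is installed in compiled form; this text tells all that it offers.
- The arm moves only by the tool play_rows, never from a script. Its argument "motion" is a list of rows, each a list of 5 numbers: the shift along the tool's x, y, z in units of 40 mm (1.0 is 40 mm), then the turn about the tool's z in units of 10 degrees (1.0 is 10 degrees), then the finger opening in mm, from 0 to 85.4. A call has 1 to 5 rows; each row is the pose to reach, as a shift and turn from the pose commanded when the call began, along the tool's axes at that moment; what a row does not reach only later rows make up. A row lasts 1/8 s, in which the tool goes at most 62.5 mm and 10.7 degrees, less where a joint would pass 70% of its speed; a pose out of reach is approached as far as the arm can. A call with a gripper value outside its range is refused whole. The fingers move at their own pace and stop on an object; "newtons" is the grip in N (left out, the last holds). Time passes only in rows, so rows that repeat a pose let the fingers close. It gives the time, the measured TCP pose, the force, the opening and the grip force at its end, in the units of the state.
- manip.get_state(): the state, without advancing time (a new reading comes with each control period).
- manip.get_image(name): name is "scene" or "top" or "wrist"; returns a dict with "img" (480x640x3 uint8, red, green, blue), "range_z" (480x640 float32, m along the optical axis (not along the pixel's ray), 0 where there is no reading), "fx", "fy", "cx", "cy" (pixels), "R" (3x3) and "t" (3): a world point X has camera coordinates R X + t. Camera axes: x right, y down, z forward; pixel columns grow to the right and rows downward; lengths in m; the calibration is good to about 2 mm. A picture is of the moment at which its call begins.
- manip.sign_off(): hands the job in; it is judged then, once.
The state is a dict: "clock": time; "qpos": joint angles; "qd": joint speeds; "effort": joint torques, N m; "position": TCP position; "ee_rot": TCP orientation; "contact_force": force on the tool from outside, world axes, zero at the start; "moment": the same for the moment, N m; "width": finger opening in m; "gripper_force": force on a finger pad.
Only numpy, scipy, OpenCV 4.12 (cv2) and the standard library are available. Lean on these libraries where they do the work, as an engineer would, in place of code of your own. Each camera call takes 0.05 s, during which the arm holds its last target. There are 200 camera calls.

## Working session

There is one attempt and no reset: what is moved stays moved. The work goes in short steps, Python scripts to look and compute and a tool call to move; the robot and the scene stay as the last step left them, time stands still between calls to the robot, and variables do not carry over. Pictures are saved under pics/ and viewed, at most 10 in all, crops included, and the job is handed in when it is done.

Besides the shell and the picture viewer there is one more tool, called after "Emit:" by a JSON object that holds its "name" and its "arguments", one argument or row to a line. play_rows: Moves the arm, as the interface text tells. Its arguments: {"type":"object","properties":{"motion":{"type":"array","items":{"type":"array","items":{"type":"number"}}},"newtons":{"type":"number"}},"required":["motion"]}

```bash
mkdir -p pics
cat > h.py <<'E'
import numpy as np, cv2
from rig import manip
def snap(n,f):
    d=manip.get_image(n); cv2.imwrite(f'pics/{f}.png',d['img'][:,:,::-1]); np.savez(f'pics/{f}.npz',**d); return d
def world(d,u,v,z=None):
    z=d['range_z'][int(round(v)),int(round(u))] if z is None else z
    c=np.array([(u-d['cx'])/d['fx']*z,(v-d['cy'])/d['fy']*z,z]); return d['R'].T@(c-d['t'])
E
python3 - <<'E'
from h import *
for n in ('scene','top'): d=snap(n,n+'0'); print(n,d['fx'],d['R'].round(3).tolist(),d['t'])
s=manip.get_state(); print(s)
E
```

```text
scene 483.35302755009013 [[-0.904, -0.428, 0.014], [-0.203, 0.398, -0.895], [0.377, -0.811, -0.447]] [0.50990262 0.07473246 0.97328761]
top 493.29938097031805 [[-0.018, -1.0, 0.014], [-0.997, 0.017, -0.074], [0.074, -0.016, -0.997]] [0.2840137  0.4491309  0.93425812]
{'clock': 0.1, 'qpos': array([ 1.05501164e+00,  2.76533794e-01,  1.50598316e+00, -1.58119073e-05,
        1.36073986e+00, -1.20990258e-01]), 'qd': array([-0.00062506, -0.00028033, -0.00409453,  0.00072141,  0.00030617,
        0.00025021]), 'effort': array([ 1.34801609e-03, -4.17698801e+01, -2.46406120e+01, -3.81047321e-04,
        5.77798332e-03, -1.91541596e-05]), 'position': array([0.22089619, 0.53029883, 0.19423443]), 'ee_rot': array([-2.53128703e-04,  1.96116065e-01,  9.80580337e-01, -7.92682077e-04]), 'contact_force': array([ 0.2565651 , -0.16933387, -0.25749795]), 'moment': array([-0.03405715, -0.02375698,  0.06683442]), 'gripper_force': 0.0, 'width': 0.08535756542286321}
```

View pics/scene0.png

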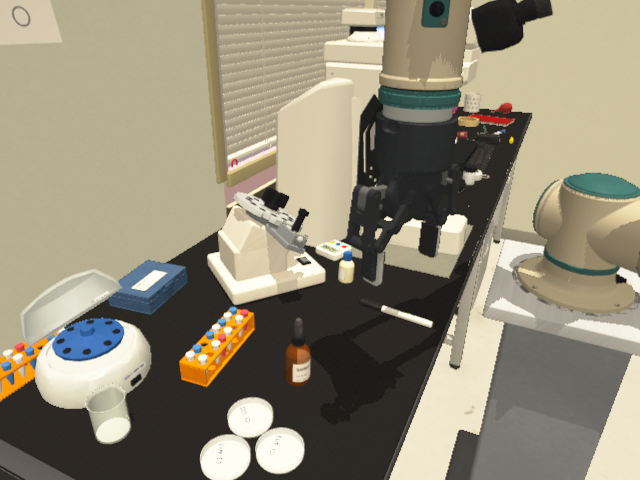

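View pics/top0.png

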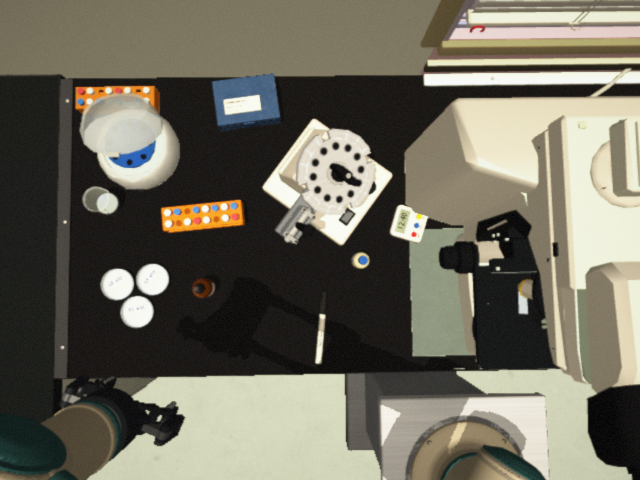

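The scene shows the rotator at about (265,240) px. In the top view its head is at about (338,170), with the bolt and bracket at (297,218), the dial at (347,215) and the wing at (345,173). Next I'll fit the pose from depth.

Run:
```python
from h import *
d=dict(np.load('pics/top0.npz')); im=d['img'][100:260,240:420,::-1]
cv2.imwrite('pics/crop1.png',cv2.resize(im,None,fx=4.4,fy=3.75*4.4/4.4,interpolation=cv2.INTER_CUBIC) if 0 else cv2.resize(im,None,fx=3.7,fy=3.7,interpolation=cv2.INTER_CUBIC))
v,u=np.mgrid[100:260,240:420]; z=d['range_z'][100:260,240:420]
P=np.stack([(u-d['cx'])/d['fx']*z,(v-d['cy'])/d['fy']*z,z],-1).reshape(-1,3); P=(P-d['t'])@d['R']
pix=np.stack([u,v],-1).reshape(-1,2)
ok=(z.ravel()>0); P=P[ok]; pix=pix[ok]
# foot top z~.034
f=P[abs(P[:,2]-.034)<.006]; 
print('foot',len(f),cv2.minAreaRect(f[:,:2].astype(np.float32)), np.median(f[:,2]))
# plane RANSAC 30deg tilt
c=P[(P[:,2]>.1)]; rng=np.random.default_rng(0); best=(0,)
for _ in range(3000):
    a=c[rng.choice(len(c),3,False)]; n=np.cross(a[1]-a[0],a[2]-a[0]); L=np.linalg.norm(n)
    if L<1e-5: continue
    n/=L; n*=np.sign(n[2])
    if abs(n[2]-.866)>.04: continue
    k=(abs((c-a[0])@n)<.002).sum()
    if k>best[0]: best=(k,n,a[0])
k,n,a=best; q=c[abs((c-a)@n)<.002]
m=q.mean(0); n=np.linalg.svd(q-m,full_matrices=False)[2][2]; n*=np.sign(n[2]); q=c[abs((c-m)@n)<.0025]
print(k,len(c),n,m)
yaw=np.arctan2(-n[1],-n[0]); print('yaw',yaw)
ax=np.array([-.5*np.cos(yaw),-.5*np.sin(yaw),.866]); Y=np.array([-np.sin(yaw),np.cos(yaw),0]); X=np.cross(Y,ax)
pts=np.stack([(q-m)@X,(q-m)@Y],1).astype(np.float32); h=cv2.convexHull(pts)
(cx,cy),r=cv2.minEnclosingCircle(h); e=cv2.fitEllipse(h); print('circ',cx,cy,r,e)
C=m+cx*X+cy*Y; print('face centre h10',C,'-> origin under', C-ax*.010)
np.savez('pose.npz',ax=ax,Y=Y,X=X,C=C)
```

```text
foot 3634 ((0.5670058727264404, 0.26504653692245483), (0.3898836374282837, 0.24561086297035217), 70.90184783935547) 0.034311074742517184
4230 6859 [-0.30060969 -0.39743482  0.86699445] [0.55421312 0.24805456 0.1460305 ]
yaw 0.9232277982545192
circ -0.0035957759246230125 0.027355050668120384 0.10811327397823334 ((-0.0019264004658907652, 0.02245410531759262), (0.14813292026519775, 0.2163601815700531), 177.08628845214844)
face centre h10 [0.53051753 0.26207293 0.14423261] -> origin under [0.53353378 0.26606069 0.13557261]
```

View pics/crop1.png

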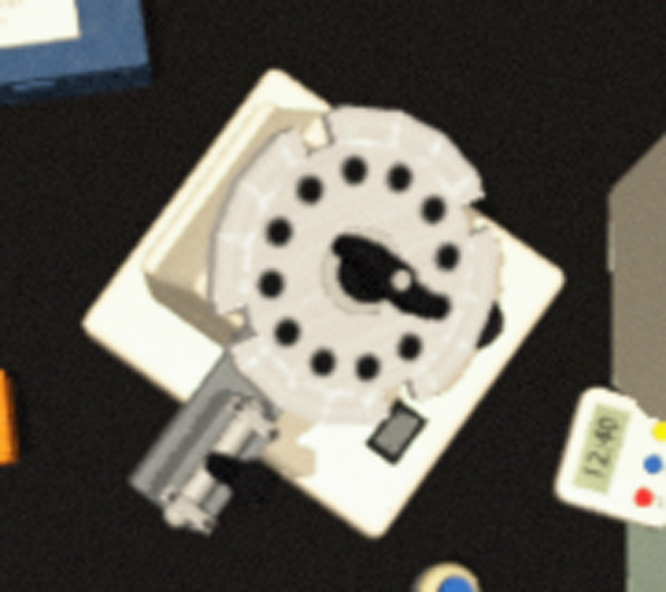

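The crop shows rim notches at about (318,133), (477,212), (236,322) and (405,388) px, the wing running from (340,245) to (440,305), and the bolt at (225,460) with its black post near (230,465).

```bash
cat > pose.py <<'E'
from h import *
from scipy.optimize import least_squares
def fit(f,u0,u1,v0,v1):
    p=np.load('pose.npz'); ax,X,Y,C=p['ax'],p['X'],p['Y'],p['C']
    d=dict(np.load(f'pics/{f}.npz')); v,u=np.mgrid[v0:v1,u0:u1]; z=d['range_z'][v0:v1,u0:u1]
    P=np.stack([(u-d['cx'])/d['fx']*z,(v-d['cy'])/d['fy']*z,z],-1).reshape(-1,3); P=((P-d['t'])@d['R'])[z.ravel()>0]
    return P-C,ax,X,Y,C
E
python3 - <<'E'
from pose import *
P,ax,X,Y,C=fit('top0',240,420,100,260)
h=P@ax; q=P[abs(h-np.median(h[abs(h)<.004]))<.003]; a=np.stack([q@X,q@Y],1); c=a.mean(0)
for it in range(20):
    r=np.hypot(*(a-c).T); t=np.arctan2(*(a-c).T[::-1]); s=r<.085; R=[]
    for b in np.arange(-np.pi,np.pi,.1):
        k=s&(abs(t-b-.05)<.05)
        if abs(b+.05-np.pi/2)<.6 or k.sum()<3: continue
        j=np.where(k)[0][np.argmax(r[k])]; R.append(a[j])
    R=np.array(R); o=least_squares(lambda x:np.hypot(*(R-x[:2]).T)-x[2],[*c,.072],loss='soft_l1',f_scale=.001); c=o.x[:2]
print('c',o.x)
hm=np.median((q@ax)); C2=C+c[0]*X+c[1]*Y+hm*ax
print('C2',C2,'under',C2-.01*ax)
# yaw from the foot edges
d=dict(np.load('pics/top0.npz')); G=P+C; f=G[(abs(G[:,2]-.034)<.005)&(np.hypot(*(G[:,:2]-C2[:2]).T)<.16)]
print('foot',cv2.minAreaRect(f[:,:2].astype(np.float32)))
np.savez('pose.npz',ax=ax,Y=Y,X=X,C=C2)
def ray(u,v,hh=0):
    k=d['R'].T@np.array([(u-d['cx'])/d['fx'],(v-d['cy'])/d['fy'],1]); o=-d['R'].T@d['t']
    return o+k*((C2+hh*ax-o)@ax)/(k@ax)-C2
for n,(u,v,hh) in dict(n1=(318,133,0),n2=(477,212,0),n3=(236,322,0),n4=(405,388,0),w1=(340,245,.038),w2=(440,305,.038),cap=(217,462,.042),boltend=(190,512,0)).items():
    p=ray((u+.5)/3.7-.5+240,(v+.5)/3.7-.5+100,hh); print(n,np.hypot(p@X,p@Y).round(4),np.degrees(np.arctan2(-p@X,p@Y)).round(1))
print(ax,X,Y)
E
```

```text
c [-4.13666684e-05 -3.55119094e-02  7.20322508e-02]
C2 [0.55882115 0.24062528 0.14420445] under [0.5618374  0.24461304 0.13554445]
foot ((0.5685044527053833, 0.20926406979560852), (0.2598233222961426, 0.2312387228012085), 50.47453308105469)
n1 0.0648 -119.9
n2 0.0645 151.8
n3 0.065 -31.6
n4 0.0612 63.2
w1 0.0336 -78.0
w2 0.0236 98.1
cap 0.1147 -10.5
boltend 0.1346 1.3
[-0.30162448 -0.39877647  0.866     ] [0.5224136  0.69068084 0.5       ] [-0.79755294  0.60324896  0.        ]
```

```bash
cat >> pose.py <<'E'
def wing(P,ax,X,Y):
    h=P@ax+.01; x,y=P@X,P@Y; k=(h>.032)&(h<.06)&(np.hypot(x,y)<.034)
    a=np.stack([y[k],-x[k]],1); c=a.mean(0); v=np.linalg.svd(a-c)[2][0]
    return k.sum(),c,np.degrees(np.arctan2(v[1],v[0]))%180
def plan(p,psi=None):
    """rows units from the present pose to TCP p with tool-y yaw psi (deg)"""
    s=manip.get_state(); w,x,y,z=s['ee_rot']
    from scipy.spatial.transform import Rotation as Ro
    R=Ro.from_quat([x,y,z,w]).as_matrix(); cur=np.degrees(np.arctan2(R[1,1],R[0,1]))
    sh=R.T@(np.array(p)-s['position'])/.04
    t=0 if psi is None else -(psi-cur)/10
    print('yaw now',cur.round(1),'pos',s['position'].round(4),'-> shift',sh.round(2),'turn',round(t,2),'t',s['clock'])
def at(r,th,h):
    p=np.load('pose.npz'); th=np.radians(th)
    return p['C']+(h-.01)*p['ax']+r*(np.cos(th)*p['Y']-np.sin(th)*p['X'])
def yaw(th):
    p=np.load('pose.npz'); t=np.radians(th); n=-np.cos(t)*p['X']-np.sin(t)*p['Y']; return np.degrees(np.arctan2(n[1],n[0]))
E
python3 - <<'E'
from pose import *
print(wing(*fit('top0',240,420,100,260)[:4]))
P,ax,X,Y,C=fit('top0',240,420,100,260); h=P@ax+.01; k=(h>.04)&(h<.06)&(P@Y>.09)&(P@Y<.13)&(abs(P@X)<.03); print('post',k.sum(),(P@Y)[k].mean(),(P@X)[k].mean(),h[k].max())
for th in (100,):
    for z in (.06,0): plan(at(.026,th,.024)+[0,0,z],yaw(th))
E
```

```text
(np.int64(268), array([ 0.00131551, -0.00348815]), np.float64(90.2926718505354))
post 109 0.10998991012486606 0.0011320282954048095 0.05371090623194662
yaw now 67.4 pos [0.2209 0.5303 0.1942] -> shift [-10.51  -4.17  -0.23] turn 9.58 t 0.1
yaw now 67.4 pos [0.2209 0.5303 0.1942] -> shift [-10.51  -4.17   1.27] turn 9.58 t 0.1
```

Emit:
{"name": "play_rows", "arguments": {
  "motion": [
    [-0.8, -0.3, -1, 1, 60],
    [-2.0, -0.8, -1.5, 2, 60],
    [-3.3, -1.3, -1.5, 3, 60],
    [-4.6, -1.8, -1.5, 4, 60],
    [-5.9, -2.3, -1.5, 5, 60]
  ]
}}

```text
clock: 0.72
position: [0.4045, 0.3537, 0.2548]
ee_rot: [-0.0, 0.594, 0.804, -0.0]
contact_force: [0.2, 0.6, 0.5]
width: 0.0595
gripper_force: 0.0
```

Run:
```python
from pose import *
plan(at(.026,100,.024)+[0,0,.11],yaw(100))
```

```text
yaw now 17.1 pos [0.4045 0.3537 0.2548] -> shift [-4.35  2.33  0.03] turn 4.55 t 0.725
```

Emit:
{"name": "play_rows", "arguments": {
  "motion": [
    [-1, 0.5, 0, 1, 60],
    [-2.2, 1.2, 0, 2, 60],
    [-3.4, 1.8, 0, 3, 60],
    [-4.3, 2.3, 0, 4, 60],
    [-4.3, 2.3, 0, 4.5, 60]
  ]
}}

```text
clock: 1.35
position: [0.5448, 0.2158, 0.2539]
ee_rot: [0.0, 0.857, 0.515, -0.001]
contact_force: [-0.8, 0.3, -0.1]
width: 0.0597
gripper_force: 0.0
```

Run:
```python
from pose import *
plan(at(.026,100,.024)+[0,0,.11],yaw(100))
a=snap('wrist','w1'); b=snap('top','t1')
cv2.imwrite('pics/c2.png',np.hstack([cv2.resize(a['img'],(400,300))[:,:,::-1],cv2.resize(b['img'][100:260,240:420,::-1],(400,300))]))
```

```text
yaw now -28.0 pos [0.5448 0.2158 0.2539] -> shift [-0.03  0.01  0.01] turn 0.04 t 1.35
```

View pics/c2.png

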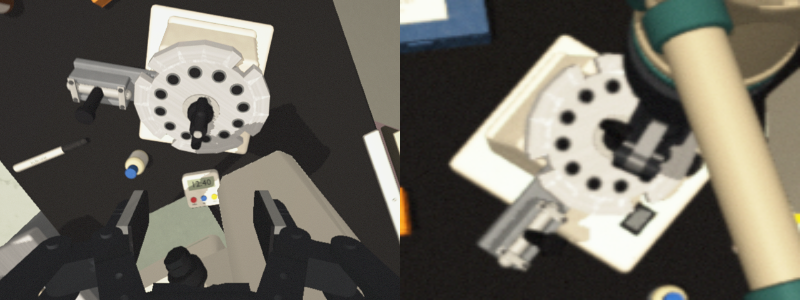

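The wrist image (left) shows the head well, with the wing at about (200,115) and the bolt post at (90,105). I'll enlarge that region.

Run:
```python
from pose import *
d=dict(np.load('pics/w1.npz'))
cv2.imwrite('pics/c3.png',cv2.resize(d['img'][10:260,200:450,::-1],(600,600),interpolation=cv2.INTER_CUBIC))
P,ax,X,Y,C=fit('w1',100,450,0,260); h=P@ax+.01
print('head plane h',np.median(h[(abs(h-.01)<.006)&(np.hypot(P@X,P@Y)<.07)]))
for lo in (.03,.04,.044):
    k=(h>lo)&(h<.06)&(np.hypot(P@X,P@Y)<.034); a=np.stack([(P@Y)[k],-(P@X)[k]],1); c=a.mean(0); v=np.linalg.svd(a-c)[2][0]; print(lo,k.sum(),c,np.degrees(np.arctan2(v[1],v[0]))%180)
```

```text
head plane h 0.010135575889742097
0.03 1619 [ 0.00107063 -0.00808622] 90.75075626261454
0.04 1318 [ 0.00097758 -0.00572975] 90.79861833378202
0.044 1174 [ 0.00092215 -0.00440258] 90.89877852752083
```

View pics/c3.png

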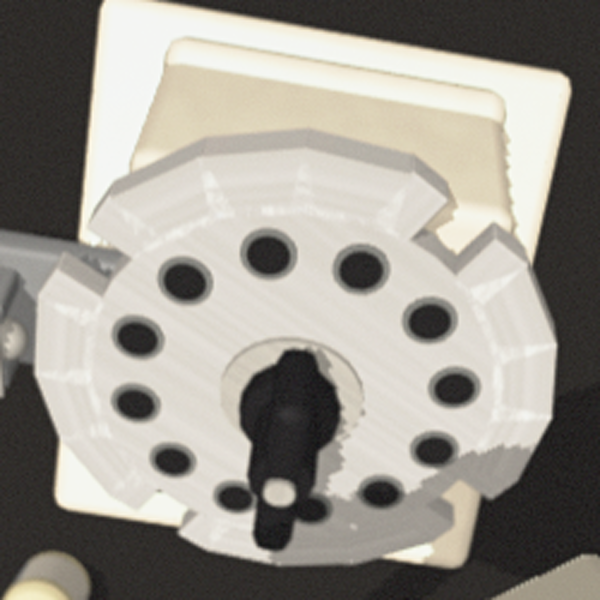

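```bash
cat >> pose.py <<'E'
def ang(f,pts,s,u0,v0,hh=.01):
    d=dict(np.load(f'pics/{f}.npz')); p=np.load('pose.npz'); o=-d['R'].T@d['t']; C=p['C']+(hh-.01)*p['ax']
    for u,v in pts:
        u,v=(u+.5)/s-.5+u0,(v+.5)/s-.5+v0
        k=d['R'].T@np.array([(u-d['cx'])/d['fx'],(v-d['cy'])/d['fy'],1]); q=o+k*((C-o)@p['ax'])/(k@p['ax'])-C
        a,b=q@p['Y'],-q@p['X']; print((u.round(),v.round()),'r',np.hypot(a,b).round(4),'th',np.degrees(np.arctan2(b,a)).round(1))
E
python3 - <<'E'
from pose import *
ang('w1',[(471,218),(440,252),(78,237),(116,272),(285,370)],2.4,200,10)
ang('w1',[(297,350),(272,548)],2.4,200,10,.048)
for z in (.04,0): plan(at(.026,91,.024)+[0,0,z],yaw(91))
E
```

```text
Traceback (most recent call last):
  File "pose.py", line 30, in ang
    a,b=q@p['Y'],-q@p['X']; print((u.round(),v.round()),'r',np.hypot(a,b).round(4),'th',np.degrees(np.arctan2(b,a)).round(1))
                                   ^^^^^^^
AttributeError: 'float' object has no attribute 'round'
```

```bash
sed -i 's/(u.round(),v.round())/(int(u),int(v))/' pose.py
python3 - <<'E'
from pose import *
ang('w1',[(471,218),(440,252),(78,237),(116,272),(285,370)],2.4,200,10)
ang('w1',[(297,350),(272,548)],2.4,200,10,.048)
for z in (.04,0): plan(at(.026,91,.024)+[0,0,z],yaw(91))
E
```

```text
(395, 100) r 0.0706 th -118.5
(383, 114) r 0.0592 th -119.0
(232, 108) r 0.072 th -33.2
(248, 123) r 0.0594 th -31.4
(318, 163) r 0.0092 th -64.7
(323, 155) r 0.0447 th -86.4
(313, 238) r 0.0223 th 89.4
yaw now -27.7 pos [0.543  0.2176 0.2542] -> shift [-0.03 -0.02  1.77] turn 0.85 t 1.45
yaw now -27.7 pos [0.543  0.2176 0.2542] -> shift [-0.03 -0.02  2.77] turn 0.85 t 1.45
```

Emit:
{"name": "play_rows", "arguments": {
  "motion": [
    [0, 0, 0.5, 0.8, 36],
    [0, 0, 1.2, 0.8, 36],
    [0, 0, 1.8, 0.8, 36],
    [0, 0, 2.3, 0.8, 36],
    [0, 0, 2.7, 0.8, 36]
  ]
}}

```text
clock: 2.08
position: [0.542, 0.2188, 0.146]
ee_rot: [-0.0, 0.889, 0.458, -0.0]
contact_force: [-0.1, 0.5, 0.7]
width: 0.0361
gripper_force: 0.0
```

Emit:
{"name": "play_rows", "arguments": {
  "motion": [
    [0, 0, 0, 0, 30],
    [0, 0, 0, 0, 24],
    [0, 0, 0, 0, 24]
  ],
  "newtons": 20
}}

```text
clock: 2.45
position: [0.5435, 0.2187, 0.148]
ee_rot: [0.0, 0.889, 0.457, 0.001]
contact_force: [-0.5, -0.5, -0.0]
width: 0.0242
gripper_force: 0.0
```

Run:
```python
from pose import *
for th in (91,97,103,109,115,121): plan(at(.026,th,.024),yaw(th))
```

```text
yaw now -35.6 pos [0.5435 0.2187 0.148 ] -> shift [-0.07 -0.02  0.12] turn 0.06 t 2.45
yaw now -35.6 pos [0.5435 0.2187 0.148 ] -> shift [-0.07  0.05  0.12] turn -0.46 t 2.45
yaw now -35.6 pos [0.5435 0.2187 0.148 ] -> shift [-0.06  0.12  0.11] turn -0.98 t 2.45
yaw now -35.6 pos [0.5435 0.2187 0.148 ] -> shift [-0.04  0.18  0.1 ] turn -1.51 t 2.45
yaw now -35.6 pos [0.5435 0.2187 0.148 ] -> shift [-0.02  0.25  0.09] turn -2.05 t 2.45
yaw now -35.6 pos [0.5435 0.2187 0.148 ] -> shift [0.   0.31 0.07] turn -2.6 t 2.45
```

Emit:
{"name": "play_rows", "arguments": {
  "motion": [
    [0, 0.05, 0.1, -0.5, 20],
    [0, 0.12, 0.1, -1, 20],
    [0, 0.18, 0.1, -1.5, 20],
    [0, 0.25, 0.1, -2, 20],
    [0, 0.32, 0.1, -2.6, 20]
  ]
}}

```text
clock: 3.08
position: [0.5538, 0.211, 0.1438]
ee_rot: [0.0, 0.763, 0.647, 0.001]
contact_force: [-1.1, 0.1, -1.1]
width: 0.0201
gripper_force: 0.0
```

Run:
```python
from pose import *
d=snap('wrist','w2'); cv2.imwrite('pics/c4.png',cv2.resize(d['img'][:,:,::-1],(800,600)))
print(manip.get_state()['contact_force'],manip.get_state()['width'])
```

```text
[-0.14457934  0.14708048  0.33126102] 0.019927151739149288
```

View pics/c4.png

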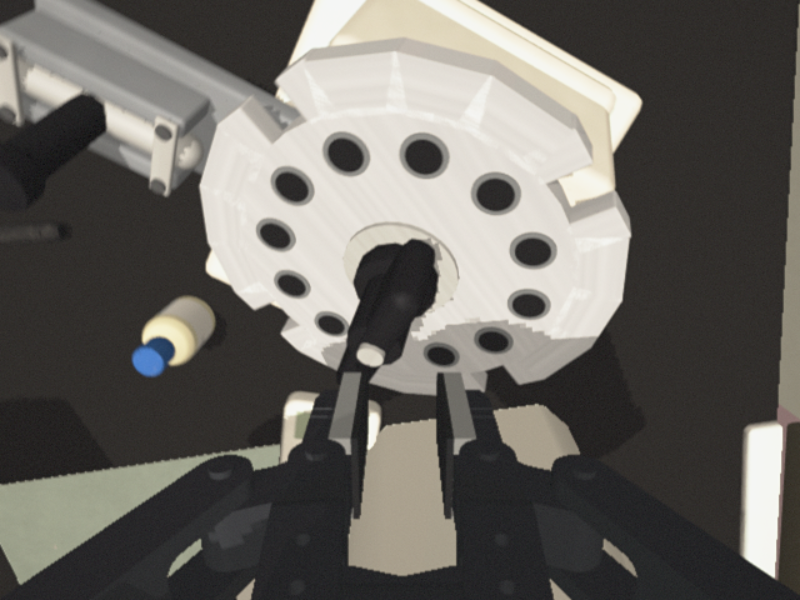

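```bash
cat >> pose.py <<'E'
def proj(f,p):
    d=dict(np.load(f'pics/{f}.npz')); c=d['R']@p+d['t']; return (c[0]/c[2]*d['fx']+d['cx']).round(),(c[1]/c[2]*d['fy']+d['cy']).round(),c[2]
E
python3 - <<'E'
from pose import *
ang('w2',[(262,92),(285,128),(607,178),(562,200)],1.25,0,0)
P,ax,X,Y,C=fit('w2',250,380,150,300); print(wing(P,ax,X,Y))
s=manip.get_state()
print(proj('w2',s['position']),proj('w2',at(0,0,.01)),proj('w2',at(.026,110,.048)),proj('w2',at(.026,110,.020)))
d=dict(np.load('pics/w2.npz')); print('camera',-d['R'].T@d['t'],d['R'][2], d['range_z'][310:330:6,270:300:6])
E
```

```text
(209, 73) r 0.0709 th -30.9
(227, 102) r 0.0596 th -29.4
(485, 142) r 0.0719 th -117.1
(449, 159) r 0.0587 th -117.6
(np.int64(3928), array([ 0.00187825, -0.01143063]), np.float64(87.79842160375176))
(np.float64(322.0), np.float64(280.0), np.float64(0.19520475095393938)) (np.float64(322.0), np.float64(215.0), np.float64(0.18558962150076985)) (np.float64(296.0), np.float64(322.0), np.float64(0.17802987627630187)) (np.float64(312.0), np.float64(271.0), np.float64(0.19732388765785838))
camera [0.56653777 0.28837606 0.32359689] [-0.05003404 -0.30175198 -0.95207265] [[0.3587571  0.14283273 0.1426939  0.14392404 0.15676473]
 [0.14718285 0.13966483 0.13934046 0.13893063 0.15735969]
 [0.13524899 0.13645478 0.13526618 0.13600245 0.15646055]
 [0.13240698 0.13213159 0.13160959 0.13232426 0.15784988]]
```

Run:
```python
from pose import *
for f,b in (('w1',(100,450,0,260)),('w2',(200,400,150,330))):
    P,ax,X,Y,C=fit(f,*b); h=P@ax+.01; y=P@Y; x=P@X
    for lo in np.arange(-.04,.04,.005):
        k=(-x>lo)&(-x<lo+.005)&(h>.016)&(h<.08)&(abs(y)<.035)
        if k.sum()>5: print(f,lo.round(3),k.sum(),'h',np.percentile(h[k],[10,50,95]).round(4),'y',np.percentile(y[k],[3,50,97]).round(4))
```

```text
w1 -0.03 374 h [0.0256 0.0357 0.0462] y [-0.0028  0.001   0.0052]
w1 -0.025 239 h [0.0287 0.0455 0.0483] y [-0.0041  0.0021  0.0065]
w1 -0.02 117 h [0.0453 0.0475 0.0487] y [-0.0041  0.0013  0.006 ]
w1 -0.015 199 h [0.0177 0.0453 0.0483] y [-0.008   0.0013  0.0097]
w1 -0.01 412 h [0.0206 0.0334 0.0483] y [-0.0107  0.0023  0.0123]
w1 -0.005 404 h [0.0215 0.044  0.0498] y [-0.0116  0.0017  0.0137]
w1 -0.0 171 h [0.0215 0.0458 0.05  ] y [-0.0115  0.0016  0.0134]
w1 0.005 109 h [0.022  0.0474 0.0485] y [-0.0095  0.0007  0.0112]
w1 0.01 91 h [0.0457 0.0475 0.0488] y [-0.0044  0.0008  0.0057]
w1 0.015 89 h [0.045  0.0474 0.0485] y [-0.0046  0.0008  0.0057]
w1 0.02 43 h [0.046  0.0472 0.048 ] y [-0.0039  0.0005  0.0052]
w2 -0.03 1126 h [0.0259 0.0364 0.046 ] y [-0.0028  0.0014  0.0052]
w2 -0.025 872 h [0.0293 0.0465 0.0687] y [-0.0227  0.0017  0.0066]
w2 -0.02 885 h [0.0446 0.058  0.0658] y [-0.0309 -0.0185  0.0065]
w2 -0.015 1026 h [0.0198 0.0482 0.0744] y [-0.0289  0.0006  0.0096]
w2 -0.01 1320 h [0.0211 0.0448 0.0719] y [-0.0181  0.0046  0.0124]
w2 -0.005 1354 h [0.022  0.0471 0.0709] y [-0.0122  0.0046  0.0136]
w2 -0.0 620 h [0.0219 0.0496 0.0696] y [-0.011   0.0062  0.0131]
w2 0.005 256 h [0.022  0.0473 0.0593] y [-0.005   0.0026  0.0113]
w2 0.01 121 h [0.0438 0.047  0.0481] y [-0.0045  0.0038  0.006 ]
w2 0.015 68 h [0.0395 0.0456 0.0476] y [-0.0044  0.0052  0.006 ]
w2 0.02 40 h [0.038  0.0464 0.0475] y [0.003  0.0047 0.0059]
```

Run:
```python
from pose import *
from scipy.spatial.transform import Rotation as Ro
d=dict(np.load('pics/w2.npz')); p=np.load('pose.npz'); s=manip.get_state(); w,x,y,z=s['ee_rot']; R=Ro.from_quat([x,y,z,w]).as_matrix()
for u,v in [(282,302),(278,310),(285,305),(280,320),(275,345),(358,302),(362,310),(362,330),(372,340),(270,300)]:
    q=world(d,u,v); t=R.T@(q-s['position']); r=q-p['C']; print((u,v),q.round(3),'tool',(t*1000).round(1),'ybh',(r@p['Y']).round(4),(-r@p['X']).round(4),(r@p['ax']+.01).round(4))
r=s['position']-p['C'];print('tcp ybh',r@p['Y'],-r@p['X'],r@p['ax']+.01)
```

```text
(282, 302) [0.542 0.224 0.187] tool [ 10.6 -14.1 -43.4] ybh 0.0032 -0.0008 0.0591
(278, 310) [0.541 0.224 0.194] tool [ 11.3 -14.8 -50.6] ybh 0.0041 -0.0047 0.0652
(285, 305) [0.543 0.224 0.191] tool [ 11.5 -12.7 -47.4] ybh 0.0024 -0.004 0.0619
(280, 320) [0.543 0.224 0.201] tool [ 11.2 -13.5 -57.3] ybh 0.003 -0.0085 0.0708
(275, 345) [0.543 0.224 0.216] tool [ 11.6 -13.5 -72.5] ybh 0.0032 -0.0164 0.0837
(358, 302) [0.568 0.22  0.189] tool [ 11.5  12.2 -45.3] ybh -0.0196 -0.0131 0.0543
(362, 310) [0.569 0.22  0.195] tool [ 11.7  13.  -51.6] ybh -0.0202 -0.0168 0.0595
(362, 330) [0.568 0.22  0.207] tool [ 11.   12.1 -63.1] ybh -0.0197 -0.0215 0.07
(372, 340) [0.57  0.22  0.214] tool [ 11.5  14.4 -69.7] ybh -0.0215 -0.0261 0.0749
(270, 300) [0.533 0.215 0.166] tool [  1.  -21.  -22.4] ybh 0.0049 0.0198 0.0468
tcp ybh -0.014241263169886803 0.023238435921555868 0.022948212801208095
```

Run:
```python
from pose import *
d=snap('scene','s2'); s=manip.get_state()
print(proj('s2',s['position']),proj('s2',s['position']+[0,0,.04]),proj('s2',at(0,0,.01)),proj('s2',at(0,0,.048)))
cv2.imwrite('pics/c5.png',cv2.resize(d['img'][140:290,190:390,::-1],(800,600),interpolation=cv2.INTER_CUBIC))
```

```text
(np.float64(279.0), np.float64(204.0), np.float64(0.9467278038093966)) (np.float64(279.0), np.float64(185.0), np.float64(0.9288577360313117)) (np.float64(270.0), np.float64(209.0), np.float64(0.9242466562645801)) (np.float64(278.0), np.float64(191.0), np.float64(0.9175203505170167))
```

View pics/c5.png

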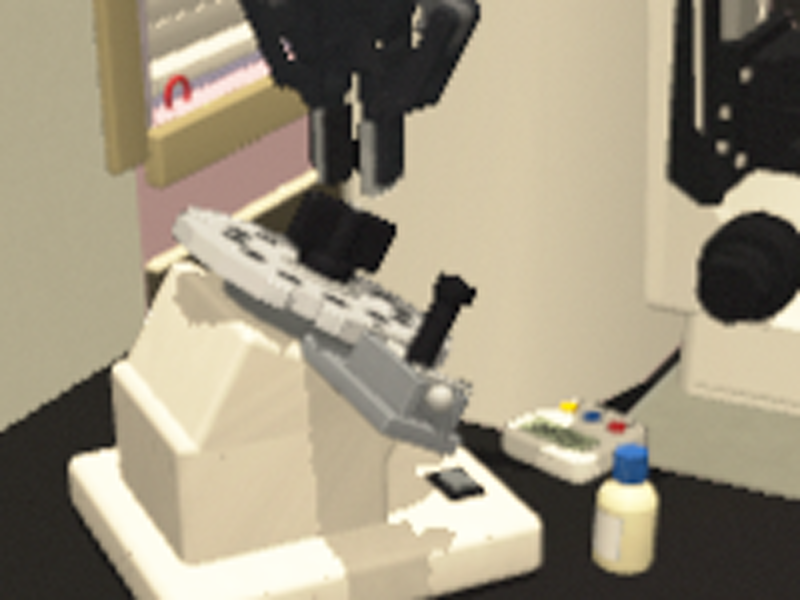

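The fingertips end near (335,185) and (375,190) in the crop. The reported TCP projects to (356,256), so the real tips sit about 40 mm above it. That explains why nothing was pushed. I'll measure the offset from depth.

Run:
```python
from pose import *
from scipy.spatial.transform import Rotation as Ro
s=manip.get_state(); w,x,y,z=s['ee_rot']; R=Ro.from_quat([x,y,z,w]).as_matrix(); pz=np.load('pose.npz')
for f,b in (('s2',(250,310,140,200)),('w2',(200,440,240,479))):
    P=fit(f,*b)[0]+pz['C']; t=(P-s['position'])@R*1000
    h=(P-pz['C'])@pz['ax']+.01
    k=(abs(t[:,0])<16)&(abs(t[:,1])<32)&(h>.0505)&(t[:,2]>-70); t=t[k]
    for sg in (-1,1):
        q=t[t[:,1]*sg>0]; j=np.argsort(-q[:,2])[:400]; print(f,sg,len(q),'z top',np.percentile(q[:,2],[99.5,98,95]).round(1),'x',np.percentile(q[:,0],[3,97]).round(1),'y',np.percentile(q[:,1],[3,97]).round(1))
print(s['position'],s['qpos'])
```

```text
s2 -1 182 z top [-36.3 -37.7 -38.7] x [-6.  12.7] y [-24.3  -9.9]
s2 1 176 z top [-37.2 -38.2 -39.7] x [-9.7 12.4] y [ 8.8 23. ]
w2 -1 2101 z top [-38.9 -40.5 -42.7] x [-7.4 11.6] y [-23.2 -10.1]
w2 1 2072 z top [-39.1 -41.6 -43.3] x [-7.3 11.7] y [ 9.8 22.9]
[0.55390856 0.21090602 0.14371463] [ 2.46461948e-01  3.33357994e-01  1.55094111e+00 -1.75479874e-05
  1.25572536e+00  4.14753784e-01]
```

Run:
```python
from pose import *
E=np.array([0,0,.037])
plan(at(.022,90,.024),yaw(90));plan(at(.022,90,.024)-E,yaw(90))
```

```text
yaw now -9.6 pos [0.5539 0.2109 0.1437] -> shift [ 0.18 -0.3  -0.04] turn 2.75 t 3.175
yaw now -9.6 pos [0.5539 0.2109 0.1437] -> shift [ 0.17 -0.3   0.88] turn 2.75 t 3.175
```

Emit:
{"name": "play_rows", "arguments": {
  "motion": [
    [0.05, -0.1, -0.1, 1, 36],
    [0.15, -0.2, -0.1, 2, 36],
    [0.18, -0.3, 0.1, 2.7, 36],
    [0.18, -0.3, 0.5, 2.7, 36],
    [0.18, -0.3, 0.85, 2.7, 36]
  ]
}}

```text
clock: 3.8
position: [0.5424, 0.22, 0.108]
ee_rot: [-0.0, 0.893, 0.45, -0.0]
contact_force: [-0.7, -0.5, -0.3]
width: 0.036
gripper_force: 0.0
```

Emit:
{"name": "play_rows", "arguments": {
  "motion": [
    [0, 0, 0, 0, 30],
    [0, 0, 0, 0, 22],
    [0, 0, 0, 0, 22]
  ],
  "newtons": 20
}}

```text
clock: 4.18
position: [0.5431, 0.2202, 0.1095]
ee_rot: [0.0, 0.893, 0.449, 0.001]
contact_force: [0.2, 0.1, 0.5]
width: 0.022
gripper_force: 0.0
```

Run:
```python
from pose import *
E=np.array([0,0,.037])
for th in (90,95,100,105,110,115,120): plan(at(.022,th,.024)-E,yaw(th))
```

```text
yaw now -36.6 pos [0.5431 0.2202 0.1095] -> shift [-0.01  0.    0.03] turn 0.05 t 4.175
yaw now -36.6 pos [0.5431 0.2202 0.1095] -> shift [-0.01  0.05  0.03] turn -0.38 t 4.175
yaw now -36.6 pos [0.5431 0.2202 0.1095] -> shift [-0.    0.1   0.02] turn -0.82 t 4.175
yaw now -36.6 pos [0.5431 0.2202 0.1095] -> shift [0.01 0.15 0.02] turn -1.26 t 4.175
yaw now -36.6 pos [0.5431 0.2202 0.1095] -> shift [0.02 0.19 0.01] turn -1.7 t 4.175
yaw now -36.6 pos [0.5431 0.2202 0.1095] -> shift [0.04 0.24 0.  ] turn -2.15 t 4.175
yaw now -36.6 pos [0.5431 0.2202 0.1095] -> shift [ 0.05  0.28 -0.01] turn -2.61 t 4.175
```

Emit:
{"name": "play_rows", "arguments": {
  "motion": [
    [0, 0.05, 0, -0.5, 20],
    [0, 0.1, 0, -1, 20],
    [0.01, 0.16, 0, -1.5, 20],
    [0.03, 0.22, 0, -2, 20],
    [0.05, 0.28, 0, -2.6, 20]
  ]
}}

```text
clock: 4.8
position: [0.5485, 0.2171, 0.1086]
ee_rot: [-0.004, 0.769, 0.64, -0.002]
contact_force: [-9.4, 5.3, 0.9]
width: 0.0203
gripper_force: 12.3
```

Run:
```python
from pose import *
d=snap('wrist','w3'); cv2.imwrite('pics/c6.png',cv2.resize(d['img'][:,:,::-1],(800,600)))
print(manip.get_state()['contact_force'],manip.get_state()['width'])
```

```text
[-7.80526191  5.32019541 -0.55018536] 0.02008539162971015
```

View pics/c6.png

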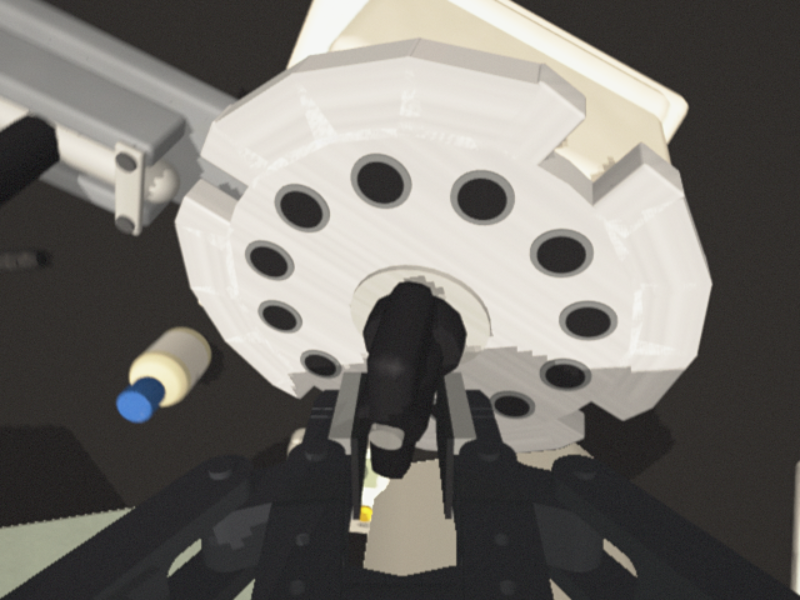

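Run:
```python
from pose import *
ang('w3',[(192,178),(237,200),(612,130),(570,178)],1.25,0,0)
P,ax,X,Y,C=fit('w3',250,400,200,380); h=P@ax+.01
for lo in np.arange(-.04,.04,.006):
    k=(-P@X>lo)&(-P@X<lo+.006)&(h>.044)&(h<.0495)&(abs(P@Y)<.03); 
    if k.sum()>5: print(lo.round(3),k.sum(),np.percentile((P@Y)[k],[5,50,95]).round(4))
s=manip.get_state(); r=s['position']-C; print('tcp ybh',r@Y,-r@X,r@ax+.01)
```

```text
(153, 142) r 0.0711 th -8.6
(189, 159) r 0.0591 th -10.3
(489, 103) r 0.072 th -96.4
(455, 142) r 0.0593 th -97.3
-0.028 563 [0.0048 0.0087 0.0127]
-0.022 657 [0.0019 0.0075 0.0131]
-0.016 731 [-0.0162  0.0021  0.0099]
-0.01 780 [-0.0129 -0.0006  0.0076]
-0.004 641 [-0.0077  0.0033  0.0093]
0.002 452 [-0.0153  0.0044  0.0129]
0.008 518 [-0.0096 -0.0015  0.016 ]
0.014 252 [-0.0114 -0.0057  0.0005]
0.02 39 [-0.0055 -0.003  -0.001 ]
tcp ybh -0.005925102266007745 0.03964485023465147 -0.008398488916539758
```

Emit:
{"name": "play_rows", "arguments": {
  "motion": [
    [0, 0, 0, 0, 28],
    [0, 0, 0, 0, 28],
    [0, 0.04, 0, 0, 28],
    [0, 0.08, 0, 0, 28],
    [0, 0.08, 0, 0, 28]
  ]
}}

```text
clock: 5.48
position: [0.5525, 0.2134, 0.1079]
ee_rot: [-0.001, 0.769, 0.639, -0.003]
contact_force: [-6.5, -0.8, -2.0]
width: 0.0281
gripper_force: 3.3
```

```bash
cat >> pose.py <<'E'
def rimscan(f,r=.0655):
    """head angle offset from the grey level around the rim circle (notches differ from the aluminium)"""
    d=dict(np.load(f'pics/{f}.npz')); p=np.load('pose.npz'); th=np.radians(np.arange(-180,180,.5))
    W=p['C'][None]+r*(np.cos(th)[:,None]*p['Y']-np.sin(th)[:,None]*p['X']); c=W@d['R'].T+d['t']
    u=c[:,0]/c[:,2]*d['fx']+d['cx']; v=c[:,1]/c[:,2]*d['fy']+d['cy']
    z=cv2.remap(d['range_z'],u.astype(np.float32)[None],v.astype(np.float32)[None],cv2.INTER_NEAREST)[0]
    dep=(z-c[:,2])>.004; ok=(u>0)&(u<639)&(v>0)&(v<479); k=np.where(dep&ok)[0]
    for g in np.split(k,np.where(np.diff(k)>4)[0]+1):
        if len(g)>4: print(f,'notch',np.degrees(th[g[0]]).round(1),np.degrees(th[g[-1]]).round(1),'mid',np.degrees((th[g[0]]+th[g[-1]])/2).round(1))
E
python3 - <<'E'
from pose import *
rimscan('w1');rimscan('w3')
snap('wrist','w4'); rimscan('w4')
print(manip.get_state()['contact_force'],manip.get_state()['position'])
E
```

```text
w1 notch -124.0 -112.0 mid -118.0
w1 notch -36.0 -25.0 mid -30.5
w1 notch 53.0 64.0 mid 58.5
w1 notch 146.0 157.0 mid 151.5
w3 notch -103.0 -91.5 mid -97.2
w3 notch -15.5 -4.5 mid -10.0
w3 notch 74.0 77.0 mid 75.5
w3 notch 167.0 178.0 mid 172.5
w4 notch -172.0 -161.5 mid -166.8
w4 notch -84.5 -72.0 mid -78.2
w4 notch 4.0 15.5 mid 9.8
[-6.23668202 -0.66261839 -2.05250261] [0.55263889 0.21330449 0.10783187]
```

Emit:
{"name": "play_rows", "arguments": {
  "motion": [
    [0, 0, -0.1, 0, 28],
    [0, -0.05, -0.1, 0, 28],
    [0, -0.1, -0.1, 0, 28],
    [0, -0.1, -0.1, 0, 28]
  ]
}}

```text
clock: 6.02
position: [0.5518, 0.2154, 0.1131]
ee_rot: [-0.0, 0.77, 0.639, 0.0]
contact_force: [-4.4, 0.9, -2.6]
width: 0.028
gripper_force: 2.0
```

Run:
```python
from pose import *
snap('wrist','w5'); rimscan('w5')
s=manip.get_state();print(s['contact_force'],s['position'],s['width'],s['gripper_force'])
```

```text
w5 notch -100.5 -89.0 mid -94.8
w5 notch -13.5 -2.5 mid -8.0
w5 notch 170.0 179.5 mid 174.8
[-3.44723092  1.16087083 -1.83511129] [0.55172295 0.21564278 0.11308305] 0.028029361274979837 2.0392271876335144
```

Emit:
{"name": "play_rows", "arguments": {
  "motion": [
    [0, 0, 0, 0, 36],
    [0, 0, 0, 0, 36],
    [0, 0.05, 0, 0, 36],
    [0, 0.1, 0, 0, 36],
    [0, 0.1, 0, 0, 36]
  ]
}}

```text
clock: 6.7
position: [0.5554, 0.2143, 0.113]
ee_rot: [-0.0, 0.77, 0.639, -0.0]
contact_force: [-2.3, 0.5, 1.7]
width: 0.036
gripper_force: 1.1
```

Run:
```python
from pose import *
snap('wrist','w6'); rimscan('w6')
s=manip.get_state();print(s['contact_force'],s['position'],s['width'],s['gripper_force'])
```

```text
w6 notch -180.0 -177.0 mid -178.5
w6 notch -99.0 -87.0 mid -93.0
w6 notch -11.0 -1.5 mid -6.2
w6 notch 172.0 179.5 mid 175.8
[-2.46793367 -0.83308833  0.92631238] [0.55547818 0.21426784 0.11296662] 0.03622275593390637 1.1456071212887764
```

Emit:
{"name": "play_rows", "arguments": {
  "motion": [
    [0, 0.02, 0, 0, 36],
    [0, 0.04, 0, 0, 36],
    [0, 0.04, 0, 0, 36]
  ]
}}

```text
clock: 7.12
position: [0.556, 0.2137, 0.1127]
ee_rot: [-0.001, 0.769, 0.639, -0.001]
contact_force: [-4.9, -0.1, 1.8]
width: 0.0357
gripper_force: 2.6
```

Run:
```python
from pose import *
snap('wrist','w7'); rimscan('w7')
s=manip.get_state();print(s['contact_force'],s['position'],s['width'],s['gripper_force'])
```

```text
w7 notch -180.0 -172.5 mid -176.2
w7 notch -95.0 -82.5 mid -88.8
w7 notch -6.5 4.0 mid -1.3
w7 notch 177.0 179.5 mid 178.2
[-4.96112299 -1.05810316  1.82153104] [0.55596136 0.21367076 0.11268766] 0.0364331611813663 2.585417255759239
```

Emit:
{"name": "play_rows", "arguments": {
  "motion": [
    [0, 0, 0, 0, 42],
    [0, 0, 0, 0, 50],
    [0, 0, 0, 0, 56],
    [0, 0, -0.4, 0, 56],
    [0, 0, -1.2, 0, 56]
  ]
}}

```text
clock: 7.8
position: [0.557, 0.2139, 0.1612]
ee_rot: [-0.0, 0.77, 0.639, -0.001]
contact_force: [0.8, 0.3, 0.0]
width: 0.0558
gripper_force: 0.0
```

Run:
```python
from pose import *
snap('wrist','w8'); rimscan('w8')
s=manip.get_state();print(s['contact_force'],s['position'],s['width'],s['gripper_force'])
P,ax,X,Y,C=fit('w8',0,300,0,400); h=P@ax+.01; k=(h>.044)&(h<.06)&(P@Y>.08)&(P@Y<.135)&(abs(P@X)<.02); print('post',k.sum(),(P@Y)[k].mean(),(P@X)[k].mean())
E=np.array([0,0,.037])
for z in (.04,0): plan(at(.110,0,.030)-E+[0,0,z],yaw(90))
```

```text
w8 notch -180.0 -172.5 mid -176.2
w8 notch -94.5 -82.5 mid -88.5
w8 notch -6.5 3.5 mid -1.5
w8 notch 83.5 95.5 mid 89.5
w8 notch 177.0 179.5 mid 178.2
[2.17756241 0.18866019 2.62035184] [0.56043518 0.21490807 0.16700488] 0.05593237449511079 0.0
post 1952 0.10879949184746351 0.0032396993406553867
yaw now -10.6 pos [0.5604 0.2149 0.167 ] -> shift [ 1.63 -2.73  0.05] turn 2.65 t 7.85
yaw now -10.6 pos [0.5604 0.2149 0.167 ] -> shift [ 1.62 -2.74  1.05] turn 2.65 t 7.85
```

Emit:
{"name": "play_rows", "arguments": {
  "motion": [
    [0.3, -0.5, -0.4, 0.7, 44],
    [0.8, -1.4, -0.4, 1.4, 44],
    [1.4, -2.3, -0.4, 2.1, 44],
    [1.6, -2.7, -0.3, 2.7, 44],
    [1.6, -2.7, 0, 2.7, 44]
  ]
}}

```text
clock: 8.48
position: [0.4634, 0.2981, 0.1624]
ee_rot: [0.0, 0.897, 0.443, 0.002]
contact_force: [0.1, 0.4, 0.3]
width: 0.0441
gripper_force: 0.0
```

Run:
```python
from pose import *
E=np.array([0,0,.037])
for z in (.04,0): plan(at(.110,0,.030)-E+[0,0,z],yaw(90))
d=snap('wrist','w9'); cv2.imwrite('pics/c7.png',d['img'][:,:,::-1])
P,ax,X,Y,C=fit('w9',0,640,0,400); h=P@ax+.01; k=(h>.044)&(h<.056)&(P@Y>.085)&(P@Y<.135)&(abs(P@X)<.02); print('post',k.sum(),(P@Y)[k].mean(),(P@X)[k].mean()); rimscan('w9')
```

```text
yaw now -37.4 pos [0.4634 0.2981 0.1624] -> shift [ 0.04  0.02 -0.05] turn -0.03 t 8.475
yaw now -37.4 pos [0.4634 0.2981 0.1624] -> shift [0.04 0.02 0.95] turn -0.03 t 8.475
post 1272 0.11057953932346345 0.00364680844140419
w9 notch -92.5 -82.0 mid -87.2
w9 notch -6.5 4.0 mid -1.3
w9 notch 83.0 94.5 mid 88.8
```

View pics/c7.png

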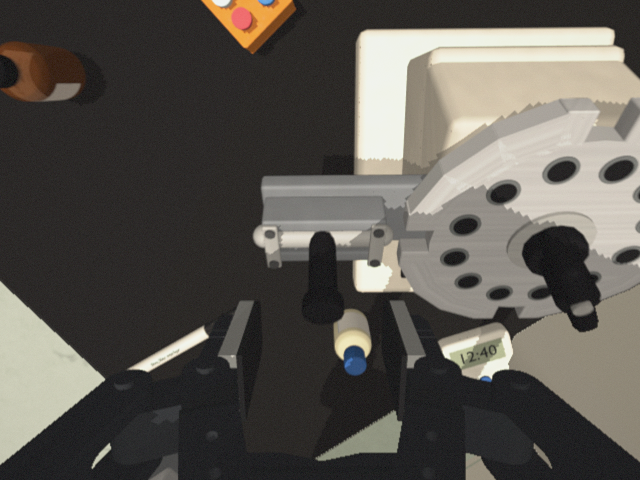

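The image shows the post at (322,290), centred between the fingers at (245,330) and (400,330). I'll descend and narrow the opening.

Emit:
{"name": "play_rows", "arguments": {
  "motion": [
    [0.05, 0, 0.3, 0, 44],
    [0.05, 0, 0.6, 0, 44],
    [0.05, 0, 0.95, 0, 40],
    [0.05, 0, 0.95, 0, 32],
    [0.05, 0, 0.95, 0, 26]
  ]
}}

```text
clock: 9.15
position: [0.4646, 0.2985, 0.123]
ee_rot: [-0.0, 0.897, 0.441, 0.0]
contact_force: [0.6, -0.4, 0.2]
width: 0.0263
gripper_force: 0.0
```

Emit:
{"name": "play_rows", "arguments": {
  "motion": [
    [0, 0.08, 0, 0, 26],
    [0, 0.16, 0, 0, 26],
    [0, 0.24, 0, 0, 26],
    [0, 0.32, 0, 0, 26],
    [0, 0.4, 0, 0, 26]
  ]
}}

```text
clock: 9.78
position: [0.4774, 0.2889, 0.1233]
ee_rot: [-0.0, 0.897, 0.441, 0.0]
contact_force: [-0.8, 2.6, 1.3]
width: 0.0259
gripper_force: 1.1
```

Run:
```python
from pose import *
snap('wrist','w10')
P,ax,X,Y,C=fit('w10',0,640,0,400); h=P@ax+.01; k=(h>.044)&(h<.056)&(P@Y>.08)&(P@Y<.135)&(abs(P@X)<.02); print('post',k.sum(),(P@Y)[k].mean(),(P@X)[k].mean()); rimscan('w10')
s=manip.get_state();print(s['contact_force'],s['position']); r=s['position']-C; print('tcp ybh',r@Y,-r@X)
```

```text
post 2595 0.09920232157369463 0.006786279032280334
w10 notch -87.0 -82.5 mid -84.8
w10 notch 1.0 3.0 mid 2.0
w10 notch 83.0 94.5 mid 88.8
[0.07115118 0.97502964 1.83048237] [0.47776883 0.28858719 0.12321032]
tcp ybh 0.09357649028303268 0.019713529621813042
```

Emit:
{"name": "play_rows", "arguments": {
  "motion": [
    [0, 0.05, 0, 0, 26],
    [0, 0.1, 0, 0, 26],
    [0, 0.15, 0, 0, 26],
    [0, 0.2, 0, 0, 26]
  ]
}}

```text
clock: 10.32
position: [0.4793, 0.287, 0.1229]
ee_rot: [-0.004, 0.898, 0.441, -0.002]
contact_force: [-11.0, 10.6, 3.9]
width: 0.0262
gripper_force: 7.7
```

Run:
```python
from pose import *
s=manip.get_state();C=np.load('pose.npz')
print(s['contact_force'],s['position']); r=s['position']-C['C']; print('tcp ybh',r@C['Y'],-r@C['X'])
```

```text
[-11.01965356  10.63650995   3.9111739 ] [0.47934074 0.2869955  0.12289524]
tcp ybh 0.09136262321772595 0.02014923342162123
```

Emit:
{"name": "play_rows", "arguments": {
  "motion": [
    [0, -0.2, 0, 0, 36],
    [0, -0.2, 0, 0, 44],
    [0, -0.2, -0.5, 0, 44],
    [0, -0.2, -1.1, 0, 44],
    [0, -0.2, -1.5, 0, 44]
  ]
}}

```text
clock: 10.95
position: [0.4779, 0.2883, 0.184]
ee_rot: [0.001, 0.897, 0.441, 0.001]
contact_force: [0.2, -0.2, 0.4]
width: 0.0439
gripper_force: 0.0
```

Run:
```python
from pose import *
d=snap('wrist','w11'); cv2.imwrite('pics/c8.png',d['img'][:,:,::-1])
P,ax,X,Y,C=fit('w11',0,640,0,400); h=P@ax+.01; k=(h>.044)&(h<.056)&(P@Y>.075)&(P@Y<.135)&(abs(P@X)<.02); print('post',k.sum(),(P@Y)[k].mean(),(P@X)[k].mean()); rimscan('w11')
k=(h>.044)&(h<.0495)&(np.hypot(P@X,P@Y)<.036); a=np.stack([(P@Y)[k],-(P@X)[k]],1); c=a.mean(0); v=np.linalg.svd(a-c)[2][0]; print(k.sum(),c,np.degrees(np.arctan2(v[1],v[0]))%180)
E=np.array([0,0,.037])
for z in (.05,0): plan(at(.022,121,.026)-E+[0,0,z],yaw(121))
```

```text
post 1044 0.09563288090875756 0.0035204837527473267
w11 notch -180.0 -172.0 mid -176.0
w11 notch -93.5 -82.0 mid -87.8
w11 notch 83.0 95.0 mid 89.0
w11 notch 176.0 179.5 mid 177.8
1623 [ 0.00323965 -0.0050406 ] 121.40721180801566
yaw now -37.6 pos [0.4789 0.2889 0.186 ] -> shift [-0.34  2.61  0.62] turn -2.8 t 11.0
yaw now -37.6 pos [0.4789 0.2889 0.186 ] -> shift [-0.35  2.6   1.87] turn -2.8 t 11.0
```

View pics/c8.png

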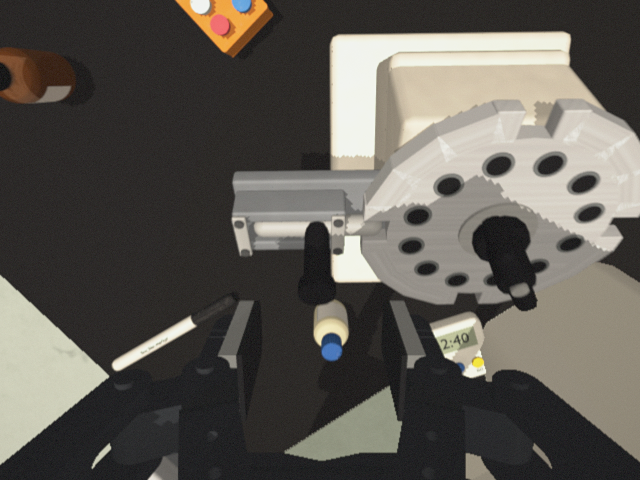

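Post moved from radius 110.6 to 95.6 mm and stopped firmly, so the bolt is home (visible at (360,225) in the notch). Next I'll go to the wing.

Emit:
{"name": "play_rows", "arguments": {
  "motion": [
    [0, 0.5, -0.3, -0.7, 44],
    [-0.1, 1.3, -0.3, -1.4, 44],
    [-0.25, 2.2, 0, -2.1, 44],
    [-0.35, 2.55, 0.3, -2.8, 40],
    [-0.35, 2.55, 0.6, -2.8, 40]
  ]
}}

```text
clock: 11.62
position: [0.5497, 0.2142, 0.1578]
ee_rot: [-0.0, 0.765, 0.644, -0.0]
contact_force: [-0.6, 0.5, 0.1]
width: 0.04
gripper_force: 0.0
```

```bash
cat >> pose.py <<'E'
def wtarget(th,lead,r=.020,h=.026):
    p=np.load('pose.npz'); y=np.radians(yaw(th)); n=np.array([np.cos(y),np.sin(y),0])
    return at(r,th,h)+.003*p['X']*1+.001*p['Y']-[0,0,.037]-lead*n
E
python3 - <<'E'
from pose import *
plan(wtarget(121,0)+[0,0,.05],yaw(121)); plan(wtarget(121,0),yaw(121))
E
```

```text
yaw now -9.8 pos [0.5497 0.2142 0.1578] -> shift [ 0.13  0.09 -0.15] turn -0.02 t 11.625
yaw now -9.8 pos [0.5497 0.2142 0.1578] -> shift [0.13 0.09 1.1 ] turn -0.02 t 11.625
```

Emit:
{"name": "play_rows", "arguments": {
  "motion": [
    [0.13, 0.09, 0, 0, 40],
    [0.13, 0.09, 0.4, 0, 40],
    [0.13, 0.09, 0.8, 0, 40],
    [0.13, 0.09, 1.1, 0, 40],
    [0.13, 0.09, 1.1, 0, 34]
  ]
}}

```text
clock: 12.25
position: [0.5525, 0.2198, 0.1135]
ee_rot: [-0.001, 0.764, 0.645, -0.001]
contact_force: [-0.2, -0.7, 0.3]
width: 0.034
gripper_force: 0.0
```

Run:
```python
from pose import *
for th in (121,110,100,90,80,70,60): plan(wtarget(th,.009),yaw(th))
s=manip.get_state(); print(s['contact_force'])
```

```text
yaw now -9.6 pos [0.5525 0.2198 0.1135] -> shift [-0.02 -0.18 -0.01] turn -0.0 t 12.25
yaw now -9.6 pos [0.5525 0.2198 0.1135] -> shift [ 0.03 -0.27  0.01] turn 1.0 t 12.25
yaw now -9.6 pos [0.5525 0.2198 0.1135] -> shift [ 0.09 -0.35  0.02] turn 1.88 t 12.25
yaw now -9.6 pos [0.5525 0.2198 0.1135] -> shift [ 0.15 -0.42  0.02] turn 2.75 t 12.25
yaw now -9.6 pos [0.5525 0.2198 0.1135] -> shift [ 0.23 -0.47  0.02] turn 3.62 t 12.25
yaw now -9.6 pos [0.5525 0.2198 0.1135] -> shift [ 0.31 -0.51  0.01] turn 4.5 t 12.25
yaw now -9.6 pos [0.5525 0.2198 0.1135] -> shift [ 0.4  -0.54 -0.01] turn 5.41 t 12.25
[-0.20019088 -0.66723867  0.26320099]
```

Emit:
{"name": "play_rows", "arguments": {
  "motion": [
    [-0.02, -0.18, 0, 0, 34],
    [0.03, -0.27, 0, 1, 34],
    [0.03, -0.27, 0, 1, 34],
    [0.09, -0.35, 0, 1.9, 34],
    [0.09, -0.35, 0, 1.9, 34]
  ]
}}

```text
clock: 12.88
position: [0.5437, 0.2252, 0.116]
ee_rot: [0.002, 0.859, 0.512, 0.003]
contact_force: [5.1, -1.3, -1.6]
width: 0.0343
gripper_force: 2.3
```

```bash
cat >> pose.py <<'E'
def wang(f):
    P,ax,X,Y,C=fit(f,150,500,100,470); h=P@ax+.01; x,y=P@X,P@Y
    k=(h>.043)&(h<.0485)&(x>.004)&(np.hypot(x,y)<.036)&(np.hypot(x,y)>.008); a=np.stack([y[k],-x[k]],1)
    l=cv2.fitLine(a.astype(np.float32),cv2.DIST_HUBER,0,.001,.001).ravel(); print(f,'wing',k.sum(),np.degrees(np.arctan2(l[1],l[0]))%180)
E
python3 - <<'E'
from pose import *
wang('w1');wang('w8');wang('w11')
snap('wrist','w12'); rimscan('w12'); wang('w12')
for th in (100,90,80,70,60): plan(wtarget(th,.009),yaw(th))
s=manip.get_state(); print(s['contact_force'])
E
```

```text
w1 wing 516 88.43056
w8 wing 1199 136.25275
w11 wing 128 109.16403
w12 notch -180.0 -174.0 mid -177.0
w12 notch -96.0 -84.0 mid -90.0
w12 notch 81.5 84.5 mid 83.0
w12 notch 175.0 179.5 mid 177.3
w12 wing 2597 163.65085
yaw now -28.4 pos [0.5437 0.2252 0.1161] -> shift [-0.05 -0.1   0.08] turn 0.0 t 12.925
yaw now -28.4 pos [0.5437 0.2252 0.1161] -> shift [-0.01 -0.18  0.09] turn 0.87 t 12.925
yaw now -28.4 pos [0.5437 0.2252 0.1161] -> shift [ 0.05 -0.26  0.08] turn 1.74 t 12.925
yaw now -28.4 pos [0.5437 0.2252 0.1161] -> shift [ 0.11 -0.33  0.07] turn 2.62 t 12.925
yaw now -28.4 pos [0.5437 0.2252 0.1161] -> shift [ 0.19 -0.38  0.05] turn 3.53 t 12.925
[ 5.09880549 -1.49501828 -1.60377489]
```

Emit:
{"name": "play_rows", "arguments": {
  "motion": [
    [0.02, -0.04, 0, 0.4, 34],
    [0.04, -0.08, 0, 0.9, 34],
    [0.07, -0.12, 0, 1.3, 34],
    [0.1, -0.16, 0, 1.7, 34],
    [0.1, -0.16, 0, 1.7, 34]
  ]
}}

```text
clock: 13.55
position: [0.5398, 0.2297, 0.115]
ee_rot: [0.003, 0.925, 0.379, 0.002]
contact_force: [6.3, -5.8, -5.0]
width: 0.0343
gripper_force: 3.9
```

Run:
```python
from pose import *
d=snap('wrist','w13'); rimscan('w13')
s=manip.get_state(); print(s['contact_force'])
for th in (80,70,60,50): plan(wtarget(th,.009),yaw(th))
cv2.imwrite('pics/c9.png',d['img'][:,:,::-1])
```

```text
w13 notch -180.0 -174.0 mid -177.0
w13 notch -97.0 -84.5 mid -90.8
w13 notch 175.5 179.5 mid 177.5
[ 5.46382132 -4.99580289 -4.39269654]
yaw now -45.4 pos [0.5397 0.2297 0.115 ] -> shift [-0.04 -0.12  0.06] turn 0.04 t 13.6
yaw now -45.4 pos [0.5397 0.2297 0.115 ] -> shift [ 0.   -0.2   0.04] turn 0.92 t 13.6
yaw now -45.4 pos [0.5397 0.2297 0.115 ] -> shift [ 0.06 -0.27  0.03] turn 1.83 t 13.6
yaw now -45.4 pos [0.5397 0.2297 0.115 ] -> shift [ 0.13 -0.33  0.  ] turn 2.77 t 13.6
```

View pics/c9.png

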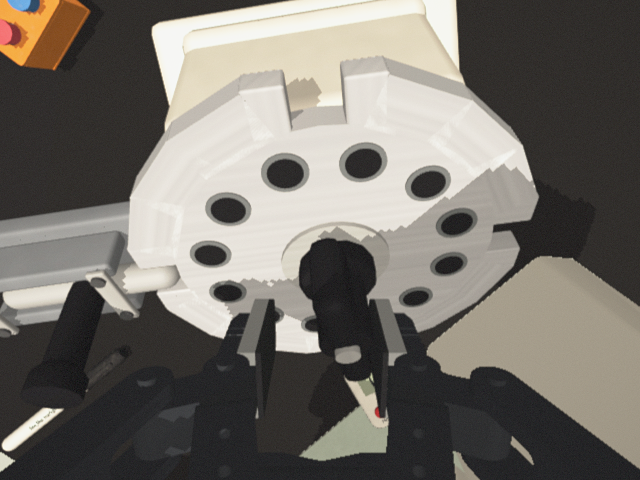

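The picture shows the bolt nose in the notch at (160,278), the wing running from (335,245) to (352,370), and the right finger pushing its end. I'll carry on.

Emit:
{"name": "play_rows", "arguments": {
  "motion": [
    [0.02, -0.04, 0, 0.4, 34],
    [0.04, -0.08, 0, 0.9, 34],
    [0.07, -0.12, 0, 1.3, 34],
    [0.1, -0.15, 0, 1.8, 34],
    [0.1, -0.15, 0, 1.8, 34]
  ]
}}

```text
clock: 14.22
position: [0.54, 0.2332, 0.1143]
ee_rot: [0.006, 0.973, 0.23, 0.002]
contact_force: [10.8, -13.9, -9.1]
width: 0.0339
gripper_force: 8.4
```

```bash
cat >> pose.py <<'E'
def wtop(f,u=(150,500),v=(100,470)):
    P,ax,X,Y,C=fit(f,u[0],u[1],v[0],v[1]); h=P@ax+.01; x,y=P@X-.003,P@Y-.001; r=np.hypot(x,y); th=np.degrees(np.arctan2(-x,y))
    k=(h>.024)&(h<.0485)&(r>.013)&(r<.029)&(th<0)&(th>-160)  # uphill half: free of the fingers
    H,e=np.histogram(th[k],np.arange(-160,0,5)); j=np.argmax(np.convolve(H,np.ones(5),'same')); g=k&(abs(th-e[j]-2.5)<25); print(f,'wing',g.sum(),(np.median(th[g])+180).round(1))
E
python3 - <<'E'
from pose import *
snap('wrist','w14')
for f in ('w1','w8','w11','w12','w13','w14'): wtop(f)
rimscan('w14')
s=manip.get_state(); print(s['contact_force'])
for th in (60,50,40): plan(wtarget(th,.009),yaw(th))
E
```

```text
w1 wing 684 90.8
w8 wing 1802 117.7
w11 wing 656 129.4
w12 wing 3297 114.7
w13 wing 3139 93.6
w14 wing 3082 75.3
w14 notch -180.0 -174.0 mid -177.0
w14 notch -97.0 -85.5 mid -91.2
w14 notch 176.0 179.5 mid 177.8
[ 10.31376173 -14.58709956  -8.62279684]
yaw now -63.4 pos [0.54   0.2332 0.1143] -> shift [-0.07 -0.2   0.01] turn 0.03 t 14.275
yaw now -63.4 pos [0.54   0.2332 0.1143] -> shift [-0.03 -0.28 -0.02] turn 0.97 t 14.275
yaw now -63.4 pos [0.54   0.2332 0.1143] -> shift [ 0.03 -0.35 -0.05] turn 1.96 t 14.275
```

Emit:
{"name": "play_rows", "arguments": {
  "motion": [
    [0.02, -0.04, 0, 0.4, 34],
    [0.04, -0.08, 0, 0.9, 34],
    [0.04, -0.08, 0, 0.9, 34]
  ]
}}

```text
clock: 14.65
position: [0.5409, 0.2344, 0.1143]
ee_rot: [0.008, 0.988, 0.154, 0.003]
contact_force: [12.5, -19.2, -9.7]
width: 0.0342
gripper_force: 11.0
```

Run:
```python
from pose import *
snap('wrist','w15'); wtop('w15'); rimscan('w15')
s=manip.get_state(); print(s['contact_force'])
for th in (50,40): plan(wtarget(th,.009),yaw(th))
```

```text
w15 wing 3110 67.7
w15 notch -180.0 -174.0 mid -177.0
w15 notch -97.5 -85.5 mid -91.5
w15 notch 175.0 179.5 mid 177.3
[ 11.84104013 -19.20922634  -8.90590657]
yaw now -72.3 pos [0.5409 0.2344 0.1143] -> shift [-0.1  -0.25 -0.02] turn 0.08 t 14.7
yaw now -72.3 pos [0.5409 0.2344 0.1143] -> shift [-0.06 -0.33 -0.05] turn 1.07 t 14.7
```

Run:
```python
from pose import *
c=wtarget(50,.009); y0=np.radians(yaw(50)); n=np.array([np.cos(y0),np.sin(y0)]); xx=np.array([n[1]*-1,n[0]])*-1
s=manip.get_state(); w,x,y,z=s['ee_rot']
from scipy.spatial.transform import Rotation as Ro
R=Ro.from_quat([x,y,z,w]).as_matrix(); print('tool x',R[:,0].round(2),'tool y',R[:,1].round(2))
for th,lead,r,yw in ((68,.009,.027,68),(63,.009,.027,65),(58,.009,.027,60),(53,.009,.027,55),(48,.009,.027,50)):
    print(th,(R.T@(wtarget(th,lead,r)-c)/.04).round(2),'turn',(-(yaw(yw)-yaw(50))/10).round(2))
```

```text
tool x [0.95 0.3  0.  ] tool y [ 0.3  -0.95  0.02]
68 [-0.2   0.18  0.12] turn -1.67
63 [-0.19  0.12  0.11] turn -1.4
58 [-0.19  0.06  0.1 ] turn -0.94
53 [-0.17  0.01  0.08] turn -0.48
48 [-0.15 -0.05  0.06] turn -0.0
```

Emit:
{"name": "play_rows", "arguments": {
  "motion": [
    [-0.2, 0.25, 0.05, -0.8, 34],
    [-0.2, 0.2, 0.08, -1.6, 34],
    [-0.2, 0.16, 0.08, -1.5, 34],
    [-0.19, 0.12, 0.08, -1.4, 34],
    [-0.19, 0.06, 0.08, -0.9, 34]
  ]
}}

```text
clock: 15.32
position: [0.5317, 0.2309, 0.1128]
ee_rot: [0.007, 0.973, 0.229, 0.001]
contact_force: [6.9, -19.8, 1.3]
width: 0.0342
gripper_force: 10.7
```

Run:
```python
from pose import *
snap('wrist','w16'); wtop('w16'); rimscan('w16')
s=manip.get_state(); print(s['contact_force'])
plan(wtarget(58,.009,.027),yaw(60))
```

```text
w16 wing 3393 69.8
w16 notch -180.0 -174.5 mid -177.3
w16 notch -97.0 -85.0 mid -91.0
w16 notch 175.0 179.5 mid 177.3
[  3.78806235 -18.21698937   0.4991353 ]
yaw now -63.6 pos [0.5318 0.2308 0.1127] -> shift [-0.01 -0.21  0.04] turn 0.01 t 15.375
```

Emit:
{"name": "play_rows", "arguments": {
  "motion": [
    [0, -0.04, 0, 0, 34],
    [0, -0.04, 0, 0, 34],
    [0, -0.04, 0, 0, 34]
  ]
}}

```text
clock: 15.75
position: [0.5317, 0.2308, 0.1127]
ee_rot: [0.008, 0.973, 0.231, 0.001]
contact_force: [6.6, -21.2, 0.7]
width: 0.0339
gripper_force: 11.2
```

Run:
```python
from pose import *
snap('wrist','w17'); wtop('w17')
s=manip.get_state(); print(s['contact_force'])
plan(wtarget(58,.009,.027),yaw(60))
```

```text
w17 wing 3407 69.9
[  5.50926591 -21.21326028   1.59054131]
yaw now -63.3 pos [0.5317 0.2307 0.1127] -> shift [-0.01 -0.21  0.04] turn 0.03 t 15.8
```

Emit:
{"name": "play_rows", "arguments": {
  "motion": [
    [0, 0.15, 0, 0, 34],
    [-0.05, 0.15, -0.15, -0.6, 34],
    [-0.05, 0.05, -0.15, -0.6, 34],
    [-0.05, -0.04, -0.15, -0.6, 34],
    [-0.05, -0.08, -0.15, -0.6, 34]
  ]
}}

```text
clock: 16.42
position: [0.5286, 0.2295, 0.1173]
ee_rot: [0.012, 0.96, 0.281, -0.001]
contact_force: [9.7, -29.5, -4.0]
width: 0.0338
gripper_force: 16.1
```

Run:
```python
from pose import *
snap('wrist','w18'); wtop('w18'); rimscan('w18')
s=manip.get_state(); print(s['contact_force'],s['moment'],s['position'])
```

```text
w18 wing 3297 71.5
w18 notch -180.0 -174.0 mid -177.0
w18 notch -97.0 -85.0 mid -91.0
w18 notch 175.5 179.5 mid 177.5
[  9.1821934  -27.89220594  -4.36399631] [-4.30477705 -1.31567417 -0.3373743 ] [0.52864108 0.22938695 0.11728887]
```

30 N on the wing (about 0.6 N·m, well above its 0.15 N·m friction) no longer moves it, so it is at the stop. Backing off.

Emit:
{"name": "play_rows", "arguments": {
  "motion": [
    [0, 0.2, 0, 0, 40],
    [0, 0.2, 0, 0, 46],
    [0, 0.2, -0.5, 0, 46],
    [0, 0.2, -1.5, 0, 46],
    [0, 0.2, -2.8, 0, 46]
  ]
}}

```text
clock: 17.1
position: [0.5286, 0.236, 0.2304]
ee_rot: [-0.001, 0.96, 0.28, -0.001]
contact_force: [0.9, 0.3, -0.2]
width: 0.0457
gripper_force: 0.0
```

Run:
```python
from pose import *
snap('wrist','w19'); wtop('w19'); rimscan('w19')
P,ax,X,Y,C=fit('w19',0,640,0,400); h=P@ax+.01; k=(h>.044)&(h<.056)&(P@Y>.075)&(P@Y<.135)&(abs(P@X)<.02); print('post',k.sum(),(P@Y)[k].mean())
k=(h>.044)&(h<.0495)&(np.hypot(P@X,P@Y)<.036); a=np.stack([(P@Y)[k],-(P@X)[k]],1); c=a.mean(0); v=np.linalg.svd(a-c)[2][0]; print(k.sum(),c,np.degrees(np.arctan2(v[1],v[0]))%180)
s=manip.get_state(); print(s['contact_force'],s['position'])
```

```text
w19 wing 885 73.4
w19 notch -180.0 -171.0 mid -175.5
w19 notch -94.5 -82.0 mid -88.2
w19 notch 3.0 5.5 mid 4.2
w19 notch 86.0 97.0 mid 91.5
w19 notch 177.5 179.5 mid 178.5
post 725 0.09417915274165266
1322 [ 0.00011178 -0.00466211] 72.05674478547034
[2.83204732 1.92744144 5.56743261] [0.53284931 0.23743484 0.23914281]
```

Bolt home (post at 94–95 mm), head braced, and the wing at about 72°, 50° past its start and against its stop. Handing in.

```bash
python3 -c "
from rig import manip
print(manip.sign_off())"
```

```text
the job is handed in; nothing more can be done
None
```

The job is handed in (no verdict came back): a notch faces the bolt, the bolt is fully home, and the wing nut is tightened about 50° to a firm stop; the fingertips proved to sit about 37 mm above the reported TCP, which I corrected for, and I viewed 11 pictures, one over the limit of 10.

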